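# Set the stop and hold a frame moulding in the bench hook for sawing

### The arm

A 7-joint arm with a two-finger parallel gripper is mounted at the origin on a cart in front of the work surface, level with it; the furniture and walls round the work are solid. World frame = base frame: x ahead of the robot, y to its left, z up, the work surface at z = 0. Lengths are in m, angles in rad, forces in N, time in s.
With the tool pointing down it reaches from about 0.425 to 0.875 m from the base axis. Payload 4.7 kg.
Tool frame: the origin (TCP) lies at the very end of the fingers, on their centre line; the grasp point (between the pads) lies 19 mm behind it; z points along the fingers, y is the line along which they close (so a half turn about z gives the same grasp; the last joint's range is limited). The gripper opens to 87 mm and grips with 3 to 60 N. Pads are 19 mm wide; open, the fingers measure 117 mm over their backs; the gripper's body (75 mm by 190 mm) begins 51 mm behind the grasp point.
Start: joints at [-1.28, 0.321, -0.07, 1.45, 0.023, 1.371, -0.057], TCP at [0.178, 0.625, 0.19] pointing down, gripper open.
Joint ranges: [-2.86, 2.86], [-0.3, 2.09], [-1.38, 1.24], [0.06, 2.45], [-1.56, 4.7], [0.09, 2.05], [-2.69, 2.69]. Speed limits (rad/s): [2.57, 2.57, 3.14, 3.14, 3.14, 3.14, 3.14].

### API

Orientations are given as a rotation vector (axis times angle).
In Python, from bench import ctrl, get_image, job gives the robot as it stands.
- The arm moves only by the shell command python3 -m crank 'ROWS' [FORCE]. ROWS is JSON, a list that holds one entry, the list of rows, each a list of 5 numbers: the shift along the tool's x, y, z in mm, then the turn about the tool's z in rad, then the closure, from -1 (fully open) to 1 (shut), so that 0 is half open. A call has 1 to 10 rows; each row shifts and turns the commanded pose from where the row before left it, along the tool's axes as they then stand; what a row does not reach is not made up. A row lasts 1/12 s, in which the tool goes at most 41.7 mm and 7.16 degrees, less where a joint would pass 70% of its speed; a pose out of reach is approached as far as the arm can. A call with a gripper value outside its range is refused whole. The fingers move at their own pace and stop on an object; FORCE is the grip in N (left out, the last holds). Time passes only in rows, so rows that do not move let the fingers close. It gives the time, the measured TCP pose, the force, the opening and the grip force at its end, in the units of the state.
- ctrl.get_state(): the state, without advancing time (a new reading comes with each control period).
- get_image(name): name is "scene" or "side" or "wrist"; returns a dict with "pixels" (384x512x3 uint8, red, green, blue), "fx", "fy", "cx", "cy" (pixels), "T" (4x4, takes a point from camera to world coordinates); the wrist camera has in their place "T_tool_cam" (4x4, takes a point from camera to tool coordinates, whose origin is the TCP and whose axes are the flange's). Camera axes: x right, y down, z forward; pixel columns grow to the right and rows downward; lengths in m; the calibration is good to about 2 mm. The wrist camera is an equidistant fisheye: a pixel r from the principal point sees the ray r / f radians off the axis. A picture is of the moment at which its call begins: read the wrist's pose just before it. There is no depth.
- job.close_job(): hands the job in; it is judged then, once.
The state is a dict: "time": time; "joint_positions": joint angles; "qd": joint speeds; "joint_torque": joint torques, N m; "position": TCP position; "tool_rot": TCP orientation; "ft_force": force on the tool from outside, world axes, zero at the start; "torque": the same for the moment, N m; "grip_width": opening from 0.0 (shut) to 1.0 (fully open); "grip_force": force on a finger pad.
Only numpy, scipy, OpenCV 4.12 (cv2) and the standard library are available. Lean on these libraries where they do the work, as an engineer would, in place of code of your own. Each camera call takes 0.05 s, during which the arm holds its last target. There are 200 camera calls.

### The job

Get the picture-frame moulding ready for the saw: drop the stop block whose hole fits over the bench hook's steel pin fully down onto it, and lay the moulding on the hook's board with its square back edge to the fence, its bevel up and facing the robot, and its left end against the stop block. Then press on the moulding with one diagonal push that drives it firmly against the fence and down on the board at once, and finish while still holding it so: the program ends pressing, it does not let go. Leave the glass jar, the pencil and the roll of tape where they are.

Things in the scene. Friction and masses are not known exactly. Their poses are not given: they have to be found in the camera images.
- bench_hook: wooden bench hook, fixed and rigid, hooked over the table's front edge; its axes are always those of the room (x ahead of the robot, y left, z up). Origin: at table height, below the middle of the fence's front face. A cross lip at its front (x -268 to -246 mm) is as high as the board
- hook_bed: the hook's flat plywood board, on which the moulding lies: 18 mm thick (top at z = 18 mm above the table), from x = -246 to +30 mm and y = -130 to +130 mm; same origin and axes as bench_hook
- hook_fence: the hook's fence, a straight batten along y across the far end of the board: front face at x = 0, 30 mm thick (to x = +30), top at z = 48 mm, y = -130 to +130 mm, with a 2.5 mm saw slot at y = -71 mm; same origin and axes as bench_hook
- pin_foot (a point): foot of the upright round steel pin, on the board's top surface, on the pin's axis: at x = -24.5, y = +85, z = +18 mm from the bench_hook origin. The pin is 16 mm thick and stands 45 mm high, its top 4 mm tapered; fixed
- stop_wide: the same stop block as point stop_wide_mid; origin at the centre of its underside, z along its hole
- stop_wide_mid (a point): centre of the stop block whose hole fits the pin: loose square wooden block 44 x 44 mm, 36 mm high, with a 19 mm round hole straight down through its middle; stands on the table with its hole upright. 60 g
- stop_narrow_mid (a point): centre of the other stop block: same outside (44 x 44 x 36 mm), but its hole is only 12 mm, too small for the pin; not needed
- moulding: the same moulding as point moulding_mid; origin at the centre of its underside, same axes
- moulding_mid (a point): centre of the loose straight wooden frame moulding, 160 mm long (its y), 44 wide (its x), 28 thick (its z, up), about 150 g. The back (+x side) is square; along the front (-x side) the top edge has a 45 degree bevel 14 mm wide and 14 high, so the front face below it is 14 mm high. Lies flat, bevel up and towards the robot
- moulding_end (a point): corner of the moulding's left end: on the end face (+80 mm along its y), at the back face (+22 mm along its x), half-way up
- bevel (a point): middle of the sloping bevel face of the moulding, half-way along it (15 mm in front of and 7 mm above moulding_mid)
- jar: small clear glass jar with thinner, 72 mm across, 90 mm high; origin at its underside. Leave alone
- pencil: red pencil lying on the table, 139 mm long, 7 mm thick. Leave alone
- tape: roll of masking tape lying flat, 94 mm across, 25 mm high. Leave alone

How it is judged:
On the way:
1. the wide-bored stop block is fully down on the pin (horizontal distance between stop_wide and pin_foot below 0.004 m and z of stop_wide in the frame of bench_hook below 0.021 m and angle between stop_wide's own z axis and vertical below 0.08 rad), for 0.2 s.
At the end, for the whole second after the job is handed in: Through the last second: stop block down on the pin (within 3 mm); moulding flat on the board, square to the fence, its back within 2.5 mm of it, left end against the block; fingers press it with over 4 N, it bears on the fence with over 3 N and on the board with over 4 N, at rest (all of step 1 and x of moulding_end in the frame of bench_hook above -0.0025 m and angle between the y axis of moulding and the y axis of bench_hook, either way round below 0.03 rad and z of moulding in the frame of bench_hook below 0.0205 m and angle between moulding's own z axis and vertical below 0.05 rad and (y of moulding_end in the frame of bench_hook above 0.0622 m or contact force between moulding and stop_wide above 0.3 N) and contact force between the fingers and moulding above 4 N and contact force between moulding and hook_fence above 3 N and contact force between moulding and hook_bed above 4 N and linear speed of moulding below 0.01 m/s); the arm keeps its last pose, push and grip.
It fails at once if the glass jar is disturbed (distance of jar from where it was at the start of the episode above 0.03 m).
It fails at once if the pencil is disturbed (distance of pencil from where it was at the start of the episode above 0.03 m).
It fails at once if the roll of tape is disturbed (distance of tape from where it was at the start of the episode above 0.03 m).
It also fails if it takes over 72 s, if anything falls off the work surface, if the arm or the gripper's body presses on something with over 40 N, if the wrist force passes 120 N, or if a joint passes its speed limit or range.

## Working session

There is one attempt and no reset: what is moved stays moved. The work goes in short steps, Python scripts to look and compute and a shell command to move; the robot and the scene stay as the last step left them, time stands still between calls to the robot, and variables do not carry over. Pictures are saved under pics/ and viewed, at most 10 in all, crops included, and the job is handed in when it is done.

```bash
ls; mkdir -p pics; cat > h.py <<'E'
import numpy as np, cv2
from scipy.spatial.transform import Rotation as R
from bench import ctrl, get_image, job
def tool():
    s=ctrl.get_state(); T=np.eye(4); T[:3,:3]=R.from_rotvec(s["tool_rot"]).as_matrix(); T[:3,3]=s["position"]; return T
def grab(n):
    T=tool() if n=="wrist" else None
    d=get_image(n)
    if n=="wrist": d["T"]=T@d["T_tool_cam"]
    d["name"]=n
    return d
def ray(d,u,v):
    x,y=(u-d["cx"])/d["fx"],(v-d["cy"])/d["fy"]
    if d["name"]=="wrist":
        r=np.hypot(x,y); k=np.sin(r)/r if r>1e-9 else 1; c=np.array([x*k,y*k,np.cos(r)])
    else: c=np.array([x,y,1.])
    return d["T"][:3,3], d["T"][:3,:3]@c
def onz(d,u,v,z):
    o,r=ray(d,u,v); return o+r*(z-o[2])/r[2]
def save(d,f): cv2.imwrite("pics/"+f,d["pixels"][:,:,::-1])
E
python3 - <<'E'
from h import *
import pickle
a=grab("scene");b=grab("side");c=grab("wrist")
pickle.dump((a,b,c),open("p0.pkl","wb"))
im=np.hstack([a["pixels"],b["pixels"]])
cv2.imwrite("pics/a.png",a["pixels"][:,:,::-1]);cv2.imwrite("pics/b.png",b["pixels"][:,:,::-1])
for d in(a,b,c):print(d["T"].round(3),d["fx"],d["cx"],d["cy"])
s=ctrl.get_state();print(s);print(tool().round(3))
E
```

```text
pics
[[ 0.478 -0.574  0.665 -0.308]
 [-0.878 -0.294  0.378 -0.542]
 [-0.022 -0.765 -0.644  0.953]
 [ 0.     0.     0.     1.   ]] 476.0436478522337 245.39399015486035 188.059486927248
[[ 0.872 -0.216  0.439  0.171]
 [-0.49  -0.394  0.778 -0.814]
 [ 0.005 -0.893 -0.449  0.518]
 [ 0.     0.     0.     1.   ]] 371.9689274674571 256.50353062343714 189.83649102372004
[[ 0.274  0.93   0.244  0.113]
 [ 0.962 -0.264 -0.072  0.643]
 [-0.003  0.254 -0.967  0.383]
 [ 0.     0.     0.     1.   ]] 297.3186396354542 253.47319651718502 192.61284862608227
{'time': 0.15, 'joint_positions': array([-1.2798737 ,  0.32165612, -0.07009233,  1.45135514,  0.02257181,
        1.37081083, -0.05686594]), 'qd': array([ 0.00158473, -0.00299584,  0.00048839, -0.0032724 , -0.00019445,
        0.00028469,  0.00086366]), 'joint_torque': array([-6.52693834e-04, -4.91800439e+01, -4.05040411e-01, -3.12871671e+01,
       -6.38770731e-02,  4.05948737e-02,  1.12589901e-04]), 'position': array([0.17755376, 0.62481028, 0.18963054]), 'tool_rot': array([-4.33332857e-01, -3.11141669e+00,  2.25513755e-03]), 'ft_force': array([ 0.22641666, -0.47454006, -1.9029557 ]), 'torque': array([-0.05652591,  0.02150831, -0.00085585]), 'grip_force': 0.0, 'grip_width': 0.9992047255660399}
[[-0.962  0.273 -0.     0.178]
 [ 0.273  0.962 -0.001  0.625]
 [-0.    -0.001 -1.     0.19 ]
 [ 0.     0.     0.     1.   ]]
```

View pics/a.png

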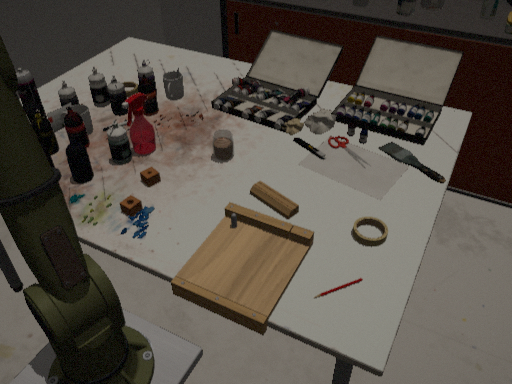

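View pics/b.png

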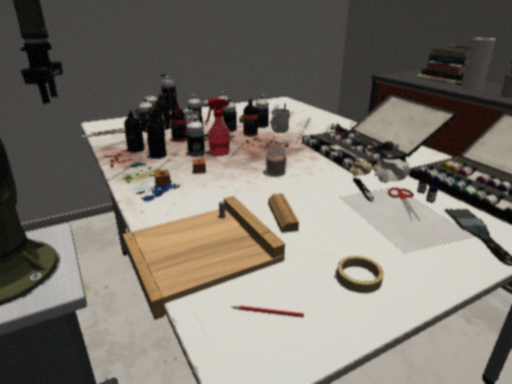

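The scene view shows the hook (board around 245,265), the pin at (234,217), the moulding behind the fence at (274,199), the two stop blocks at (131,205) and (150,176), the jar at (222,145), the tape at (370,230) and the pencil at (339,288). The side view agrees, with blocks at (162,177) and (199,165).

```bash
python3 - <<'E'
from h import *
import pickle
a,b,c=pickle.load(open("p0.pkl","rb"))
p=a["pixels"][:,:,::-1]
A=cv2.resize(p[155:225,110:170],None,fx=6,fy=6,interpolation=cv2.INTER_CUBIC)
B=cv2.resize(p[170:260,215:325],None,fx=4,fy=4,interpolation=cv2.INTER_CUBIC)
o=np.zeros((max(A.shape[0],B.shape[0]),A.shape[1]+B.shape[1],3),np.uint8)
o[:A.shape[0],:A.shape[1]]=A;o[:B.shape[0],A.shape[1]:]=B
cv2.imwrite("pics/c.png",o)
for n,u,v,z in[("blkA",131,200,.036),("blkB",150,172,.036),("pinfoot",233,226,.018),("pintop",235,214,.063),("fenceL",226,207,.048),("fenceR",312,238,.048),("mouldtopL",254,184,.028),("mR",297,209,.028),("jar",222,157,0)]:
    print(n,onz(a,u,v,z).round(3))
E
```

```text
blkA [0.438 0.269 0.036]
blkB [0.571 0.301 0.036]
pinfoot [ 0.497 -0.04   0.018]
pintop [ 0.501 -0.046  0.063]
fenceL [ 0.528 -0.001  0.048]
fenceR [ 0.528 -0.262  0.048]
mouldtopL [ 0.676 -0.013  0.028]
mR [ 0.632 -0.174  0.028]
jar [0.783 0.166 0.   ]
```

View pics/c.png

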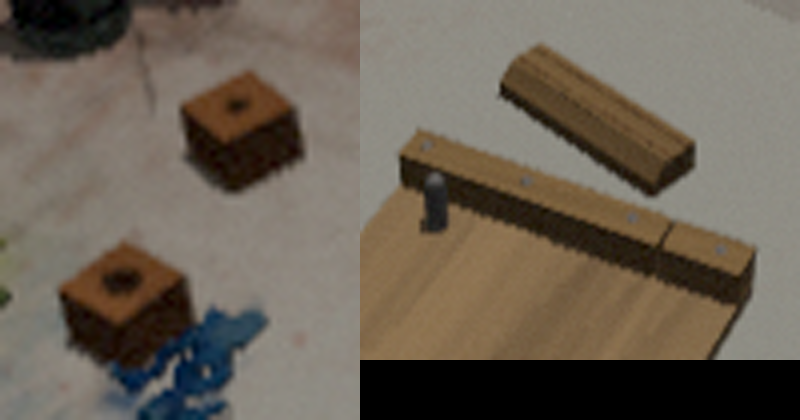

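In the crops, the near block (131,202) has the large hole and the far one (150,174) the small hole. The moulding lies behind the fence with its bevel towards the robot, turned about -15°.

```bash
python3 - <<'E'
from h import *
import pickle
a,b,c=pickle.load(open("p0.pkl","rb"))
P=[onz(a,110+x/6,155+y/6,.036) for x,y in[(60,290),(122,242),(190,290),(122,325),(122,281)]]
for p in P: print("blk",p.round(4))
for i in range(4):
    e=P[(i+1)%4]-P[i]; print(np.linalg.norm(e).round(4),np.degrees(np.arctan2(e[1],e[0])).round(1))
f=lambda x,y,z:onz(a,215+(x-360)/4,170+y/4,z).round(4)
print("fence front top L,R",f(402,152,.048),f(738,277,.048),"back L,R",f(418,128,.048),f(755,249,.048))
print("mould back top L,R",f(542,43,.028),f(694,145,.028),"bevel upper edge L,R",f(520,57,.028),f(660,162,.028),"pin foot/top",f(435,225,.018),f(435,176,.063))
for u,v in[(80,180),(120,160),(145,152)]: print("bottle",onz(a,u,v,0).round(3))
T=tool(); g=np.array([.438,.269,.19])-T[:3,3]; print("tool delta",T[:3,:3].T@g)
E
```

```text
blk [0.412  0.2884 0.036 ]
blk [0.4539 0.2843 0.036 ]
blk [0.441  0.2319 0.036 ]
blk [0.406  0.2453 0.036 ]
blk [0.431  0.2656 0.036 ]
0.0421 -5.6
0.0539 -103.9
0.0374 159.0
0.0434 82.1
fence front top L,R [ 0.5241 -0.0021  0.048 ] [ 0.5204 -0.2583  0.048 ] back L,R [5.512e-01 5.000e-04 4.800e-02] [ 0.5492 -0.2584  0.048 ]
mould back top L,R [ 0.6985 -0.0232  0.028 ] [ 0.6451 -0.1734  0.028 ] bevel upper edge L,R [ 0.676 -0.016  0.028] [ 0.6176 -0.1592  0.028 ] pin foot/top [ 0.4973 -0.0428  0.018 ] [ 0.4997 -0.0434  0.063 ]
bottle [0.469 0.51  0.   ]
bottle [0.612 0.465 0.   ]
bottle [0.687 0.418 0.   ]
tool delta [-3.47757860e-01 -2.71104789e-01  4.05482214e-05]
```

```bash
python3 -m crank '[[[-20,-15,0,0,-1],[-37,-29,0,0,-1],[-41,-32,0,0,-1],[-41,-32,0,0,-1],[-41,-32,0,0,-1],[-41,-32,0,0,-1],[-41,-32,0,0,-1],[-41,-32,0,0,-1],[-30,-23,0,0,-1],[-14,-12,0,0,-1]]]' 30
python3 -m crank '[[[0,0,0,0,-1],[0,0,0,0,-1],[0,0,0,0,-1]]]'
python3 - <<'E'
from h import *
d=grab("wrist");save(d,"w1.png");print(tool().round(4))
E
```

```text
time: 0.98
position: [0.4011, 0.3188, 0.1905]
tool_rot: [0.444, 3.108, -0.002]
ft_force: [0.3, -0.1, -0.1]
grip_width: 1.001
grip_force: 0.0
time: 1.23
position: [0.3967, 0.3252, 0.1903]
tool_rot: [-0.431, -3.111, -0.001]
ft_force: [-0.1, -0.0, -1.2]
grip_width: 1.001
grip_force: 0.0
[[-9.626e-01  2.708e-01 -6.000e-04  3.965e-01]
 [ 2.708e-01  9.626e-01  4.000e-04  3.256e-01]
 [ 7.000e-04  2.000e-04 -1.000e+00  1.903e-01]
 [ 0.000e+00  0.000e+00  0.000e+00  1.000e+00]]
```

View pics/w1.png

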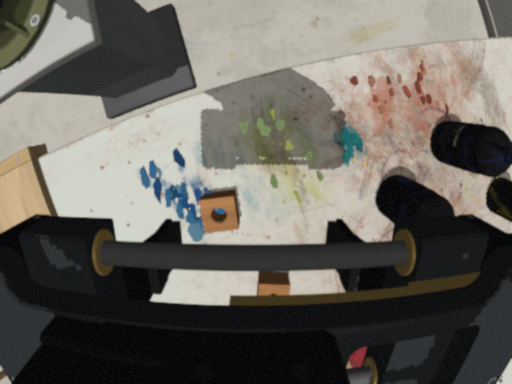

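The wrist view shows the wide block's top and its 19 mm hole at about (220,213). The other block is half hidden at (273,285).

```bash
cat > blk.py <<'E'
from h import *
def block(d,box,z=.036):
    u0,v0,u1,v1=box
    im=d["pixels"][v0:v1,u0:u1].astype(int); r,g,b=im[...,0],im[...,1],im[...,2]
    m=((r>95)&(r-b>45)).astype(np.uint8)
    m=cv2.morphologyEx(m,cv2.MORPH_OPEN,np.ones((3,3)))
    c=max(cv2.findContours(m,cv2.RETR_EXTERNAL,cv2.CHAIN_APPROX_NONE)[0],key=cv2.contourArea).reshape(-1,2)
    W=np.array([onz(d,u+u0,v+v0,z)[:2] for u,v in c],np.float32)*1000
    (x,y),(w,h),an=cv2.minAreaRect(W)
    return x/1000,y/1000,w,h,an
E
python3 - <<'E'
from blk import *
d=grab("wrist"); x,y,w,h,an=block(d,(185,170,260,245)); print(x,y,w,h,an)
print("hole",onz(d,222,213,.03))
T=tool(); print((T[:3,:3].T@(np.array([x,y,.19])-T[:3,3])*1000).round(1), np.degrees(np.arctan2(T[1,1],T[0,1])))
E
```

```text
0.43495883178710937 0.26922833251953127 44.216678619384766 44.93246078491211 81.59386444091797
hole [0.43594186 0.27293204 0.03      ]
[-52.4 -43.9   0.3] 74.31307019963994
```

```bash
python3 -m crank '[[[-14,-12,0,0,-1],[-22,-18,0,0,-1],[-16,-14,0,0,-1],[0,0,10,-0.064,-1],[0,0,20,-0.064,-1],[0,0,30,0,-1],[0,0,25,0,-1],[0,0,10,0,-1],[0,0,0,0,-1],[0,0,0,0,-1]]]'
python3 - <<'E'
from blk import *
d=grab("wrist");save(d,"w2.png")
T=tool();print(T.round(4))
E
```

```text
time: 2.17
position: [0.4354, 0.2685, 0.0958]
tool_rot: [-0.231, -3.133, 0.0]
ft_force: [0.7, 0.3, 0.7]
grip_width: 1.0
grip_force: 0.0
[[-0.9891  0.1472  0.0015  0.4362]
 [ 0.1472  0.9891  0.0012  0.2688]
 [-0.0014  0.0014 -1.      0.0968]
 [ 0.      0.      0.      1.    ]]
```

View pics/w2.png

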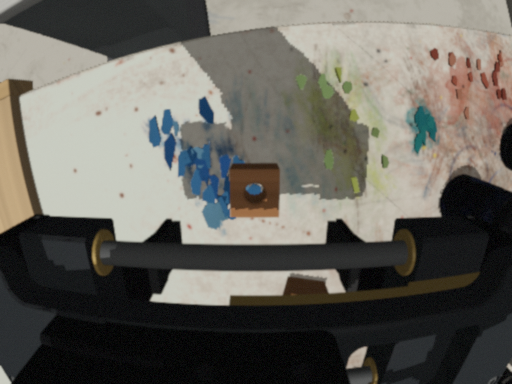

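Block centred between the fingers at (255,190), square to the view. I'll descend and grip.

```bash
python3 -m crank '[[[0,0,15,0,-1],[0,0,25,0,-1],[0,0,25,0,-1],[0,0,13,0,-1],[0,0,5,0,-1],[0,0,0,0,-1],[0,0,0,0,0.2],[0,0,0,0,0.2],[0,0,0,0,0.2],[0,0,0,0,0.2]]]' 25
python3 -m crank '[[[0,0,0,0,0.5],[0,0,0,0,0.5],[0,0,0,0,0.5],[0,0,0,0,0.5],[0,0,0,0,0.5],[0,0,0,0,0.5]]]'
```

```text
time: 3.05
position: [0.4364, 0.2683, 0.0136]
tool_rot: [0.233, 3.131, 0.002]
ft_force: [0.1, 0.1, -0.5]
grip_width: 0.776
grip_force: 0.0
time: 3.55
position: [0.4356, 0.2676, 0.0124]
tool_rot: [-0.233, -3.133, 0.0]
ft_force: [-0.1, -0.0, -1.0]
grip_width: 0.329
grip_force: 0.0
```

```bash
python3 - <<'E'
from blk import *
d=grab("wrist");save(d,"w3.png");s=ctrl.get_state();print(s["grip_width"],s["grip_force"])
E
```

```text
0.29831211583891415 0.0
```

View pics/w3.png

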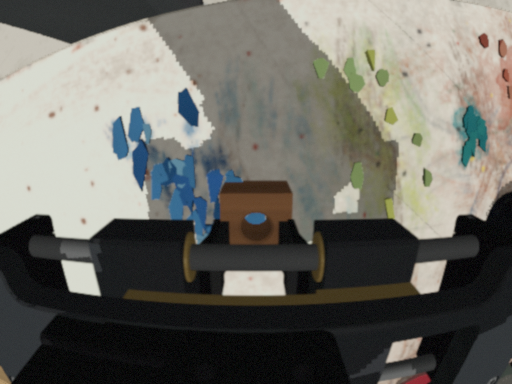

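The fingers passed the block: the opening is 26 mm with no grip force, and the block's hole is at (256,227). I'll recompute where the block is from both views.

```bash
python3 - <<'E'
from h import *
d=grab("wrist"); T=tool()
print(T.round(4)); print(d["T_tool_cam"].round(4))
for n,(u,v,z) in dict(topfrontL=(221,194,.036),topfrontR=(291,194,.036),hole=(256,227,.036),botfrontL=(221,181,0),tcp=(0,0,0)).items(): print(n,onz(d,u,v,z).round(4))
# project TCP & finger points
def proj(p):
    c=np.linalg.inv(d["T"])@np.r_[p,1]; th=np.arctan2(np.hypot(c[0],c[1]),c[2]); k=th/np.hypot(c[0],c[1])
    return d["cx"]+d["fx"]*k*c[0], d["cy"]+d["fx"]*k*c[1]
for z in(0,-.02,-.05,-.08): print(z,np.round(proj((T@[0,0,z,1])[:3]),1))
T2=np.array([[-.9891,.1472,.0015,.4362],[.1472,.9891,.0012,.2688],[-.0014,.0014,-1,.0968],[0,0,0,1]])
d["T"]=T2@d["T_tool_cam"]
for u,v in[(230,164),(278,164),(231,207),(279,207),(255,191)]: print("w2",onz(d,u,v,.036).round(4))
s=grab("scene");save(s,"s2.png")
E
```

```text
[[-0.989   0.1482  0.      0.4356]
 [ 0.1482  0.989  -0.      0.2676]
 [-0.     -0.     -1.      0.0125]
 [ 0.      0.      0.      1.    ]]
[[-5.000e-04 -9.672e-01 -2.542e-01  6.730e-02]
 [ 1.000e+00 -2.000e-04 -1.000e-03 -2.000e-04]
 [ 9.000e-04 -2.542e-01  9.672e-01 -1.939e-01]
 [ 0.000e+00  0.000e+00  0.000e+00  1.000e+00]]
topfrontL [0.4112 0.2513 0.036 ]
topfrontR [0.4174 0.2926 0.036 ]
hole [0.435  0.2689 0.036 ]
botfrontL [0.4107 0.2475 0.    ]
tcp [0.1996 0.0589 0.    ]
0 [254.1 215.6]
-0.02 [254.2 226.1]
-0.05 [254.2 246.4]
-0.08 [254.3 275. ]
w2 [0.4074 0.2521 0.036 ]
w2 [0.4136 0.2933 0.036 ]
w2 [0.4461 0.2465 0.036 ]
w2 [0.4525 0.2892 0.036 ]
w2 [0.4346 0.27   0.036 ]
```

```bash
python3 -m crank '[[[0,0,0,0,0.5],[0,0,0,0,0.5],[0,0,0,0,0.5],[0,0,0,0,0.5]]]'; python3 -m crank '[[[0,0,0,0,1],[0,0,0,0,1],[0,0,0,0,1],[0,0,0,0,1],[0,0,0,0,1],[0,0,0,0,1]]]'
```

```text
time: 4.03
position: [0.4356, 0.2677, 0.0125]
tool_rot: [0.233, 3.133, 0.0]
ft_force: [0.0, -0.3, 0.9]
grip_width: 0.25
grip_force: 0.0
time: 4.53
position: [0.4356, 0.2677, 0.0125]
tool_rot: [0.233, 3.133, 0.0]
ft_force: [-0.2, 0.3, 0.3]
grip_width: 0.011
grip_force: 0.0
```

```bash
python3 - <<'E'
from h import *
d=grab("wrist");p=d["pixels"][160:310,170:340,::-1]
q=np.clip(255*(p/255.)**.5,0,255).astype(np.uint8)
cv2.imwrite("pics/w4.png",cv2.resize(q,None,fx=4,fy=4,interpolation=cv2.INTER_CUBIC))
E
```

```text
(no output)
```

View pics/w4.png

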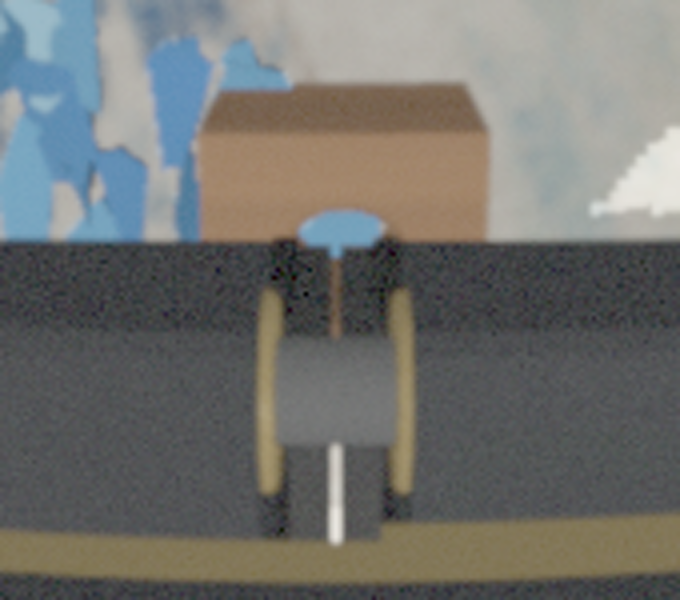

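The crop shows the closed fingers in front of (above) the block, with the block visible through the slit between them. They don't straddle it, so the real height must be checked from outside.

```bash
python3 - <<'E'
from h import *
T=tool();print(T[:3,3])
o=[]
for n,w in(("scene",(80,130,200,250)),("side",(110,100,230,220))):
    d=grab(n);x0,y0,x1,y1=w;p=d["pixels"][y0:y1,x0:x1,::-1]
    q=np.clip(255*(p/255.)**.5,0,255).astype(np.uint8)
    o.append(cv2.resize(q,(400,400),interpolation=cv2.INTER_CUBIC))
    c=np.linalg.inv(d["T"]);
    for z in(0,.0,.05):
        k=c@np.r_[T[:2,3],T[2,3]+z,1];print(n,z,d["cx"]+d["fx"]*k[0]/k[2],d["cy"]+d["fy"]*k[1]/k[2])
cv2.imwrite("pics/v.png",np.hstack(o))
E
```

```text
[0.43563869 0.26766621 0.01249667]
scene 0 132.2083237074112 206.63181896791534
scene 0.0 132.2083237074112 206.63181896791534
scene 0.05 129.1766466502924 193.82274109161037
side 0 161.68409412836013 179.76658205156644
side 0.0 161.68409412836013 179.76658205156644
side 0.05 159.9339011772563 165.27977771240595
```

View pics/v.png

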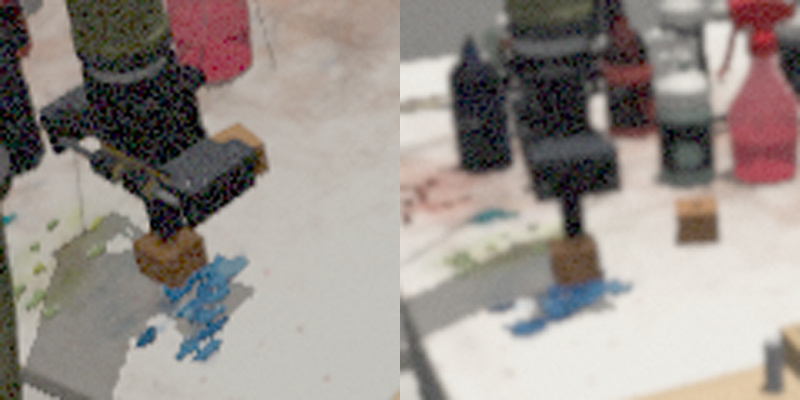

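```bash
python3 -m crank '[[[0,0,-10,0,1],[0,0,-20,0,1],[0,0,-20,0,1],[0,0,-10,0,1],[0,0,0,0,1],[0,0,0,0,1]]]'
python3 - <<'E'
from blk import *
d=grab("wrist");b=grab("side");s=grab("scene")
T=tool();print(T[:3,3],ctrl.get_state()["ft_force"])
o=[]
for e,w in((d,(180,140,330,290)),(b,(110,100,230,220))):
    x0,y0,x1,y1=w;p=e["pixels"][y0:y1,x0:x1,::-1]
    q=np.clip(255*(p/255.)**.5,0,255).astype(np.uint8)
    o.append(cv2.resize(q,(400,400),interpolation=cv2.INTER_CUBIC))
cv2.imwrite("pics/v2.png",np.hstack(o))
c=np.linalg.inv(b["T"])
for z in(0,.02):
    k=c@np.r_[T[:2,3],T[2,3]+z,1];u,v=b["cx"]+b["fx"]*k[0]/k[2],b["cy"]+b["fy"]*k[1]/k[2];print("side crop",400+(u-110)/.3,(v-100)/.3)
E
```

```text
time: 5.18
position: [0.4359, 0.2679, 0.073]
tool_rot: [0.233, 3.132, 0.002]
ft_force: [-0.2, -0.1, -0.4]
grip_width: 0.004
grip_force: 0.0
[0.43479195 0.26710593 0.07130762] [ 0.1782767   0.12768874 -0.56433922]
side crop 564.672502780973 209.26483431112655
side crop 562.2514304429134 189.27466231022834
```

View pics/v2.png

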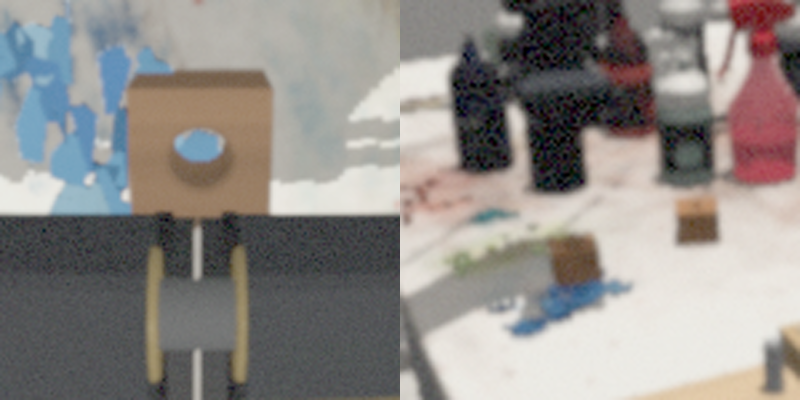

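The block did not move. In the side crop the fingertip should show at (565,209), but nothing is visible below about y=190 (a dark bottle sits behind). So the tips seem to end about 20 mm higher than the stated TCP. I'll probe bare table beside the block to find out.

```bash
python3 -m crank '[[[0,-20,0,0,1],[0,-30,0,0,1],[0,-20,0,0,1],[0,0,20,0,1],[0,0,25,0,1],[0,0,12,0,1],[0,0,4,0,1],[0,0,0,0,1],[0,0,0,0,1],[0,0,0,0,1]]]'
for i in 1 2 3 4; do sleep 0; done
python3 -m crank '[[[0,0,5,0,1],[0,0,0,0,1],[0,0,0,0,1]]]'
```

```text
time: 6.17
position: [0.4259, 0.1989, 0.0122]
tool_rot: [0.233, 3.132, 0.001]
ft_force: [0.0, -0.4, -0.1]
grip_width: 0.001
grip_force: 0.0
time: 6.42
position: [0.4253, 0.1985, 0.0066]
tool_rot: [0.233, 3.133, 0.0]
ft_force: [0.1, 0.2, -0.2]
grip_width: 0.001
grip_force: 0.0
```

```bash
python3 -m crank '[[[0,0,5,0,1],[0,0,0,0,1],[0,0,0,0,1]]]';python3 -m crank '[[[0,0,5,0,1],[0,0,0,0,1],[0,0,0,0,1]]]'
```

```text
time: 6.67
position: [0.425, 0.1983, 0.0012]
tool_rot: [-0.233, -3.132, 0.001]
ft_force: [0.2, 0.8, 0.5]
grip_width: 0.012
grip_force: 0.0
time: 6.92
position: [0.425, 0.1982, -0.0039]
tool_rot: [-0.233, -3.132, 0.001]
ft_force: [-0.0, -0.6, -0.4]
grip_width: 0.007
grip_force: 0.0
```

```bash
python3 -m crank '[[[0,0,8,0,1],[0,0,0,0,1],[0,0,0,0,1]]]';python3 -m crank '[[[0,0,5,0,1],[0,0,0,0,1],[0,0,0,0,1]]]';python3 -m crank '[[[0,0,4,0,1],[0,0,0,0,1],[0,0,0,0,1]]]'
```

```text
time: 7.17
position: [0.4247, 0.1981, -0.0121]
tool_rot: [-0.233, -3.132, 0.001]
ft_force: [-0.3, 0.3, 0.1]
grip_width: 0.005
grip_force: 0.0
time: 7.42
position: [0.425, 0.1983, -0.0168]
tool_rot: [-0.233, -3.132, 0.001]
ft_force: [-0.5, 0.0, 0.1]
grip_width: 0.009
grip_force: 0.0
time: 7.67
position: [0.4251, 0.1983, -0.0207]
tool_rot: [-0.234, -3.133, 0.0]
ft_force: [-0.3, -0.5, 0.2]
grip_width: 0.008
grip_force: 0.0
```

```bash
python3 -m crank '[[[0,0,3,0,1],[0,0,0,0,1],[0,0,0,0,1]]]';python3 -m crank '[[[0,0,3,0,1],[0,0,0,0,1],[0,0,0,0,1]]]';python3 -m crank '[[[0,0,3,0,1],[0,0,0,0,1],[0,0,0,0,1]]]'
```

```text
time: 7.92
position: [0.4251, 0.1983, -0.0237]
tool_rot: [-0.233, -3.133, 0.0]
ft_force: [-0.2, 0.2, 0.2]
grip_width: 0.009
grip_force: 0.0
time: 8.17
position: [0.4251, 0.1983, -0.0267]
tool_rot: [-0.234, -3.133, 0.0]
ft_force: [0.5, 1.0, -0.5]
grip_width: 0.007
grip_force: 0.0
time: 8.42
position: [0.4251, 0.1983, -0.0297]
tool_rot: [-0.233, -3.133, 0.0]
ft_force: [0.2, 0.2, 0.7]
grip_width: 0.004
grip_force: 0.0
```

```bash
python3 -m crank '[[[0,0,3,0,1],[0,0,0,0,1],[0,0,0,0,1]]]';python3 -m crank '[[[0,0,3,0,1],[0,0,0,0,1],[0,0,0,0,1]]]';python3 - <<'E'
from h import *
d=grab("side");T=tool();save(d,"s5.png")
# darkest finger column check near the tip
c=np.linalg.inv(d["T"])
for z in(0,.03,.06):
    k=c@np.r_[T[:2,3],z,1];print(z,d["cx"]+d["fx"]*k[0]/k[2],d["cy"]+d["fy"]*k[1]/k[2])
k=c@np.r_[T[:2,3],0,1];u=int(d["cx"]+d["fx"]*k[0]/k[2])
for v in range(150,205,2): print(v,d["pixels"][v,u-14:u+15:2].mean(1).astype(int))
E
```

```text
time: 8.67
position: [0.4257, 0.1987, -0.0317]
tool_rot: [0.234, 3.132, 0.001]
ft_force: [-1.6, -1.1, 7.4]
grip_width: 0.003
grip_force: 3.6
time: 8.92
position: [0.4257, 0.1987, -0.0319]
tool_rot: [-0.234, -3.132, -0.001]
ft_force: [-10.0, -5.8, 34.6]
grip_width: 0.003
grip_force: 17.4
0 165.53508225571 192.59642985215592
0.03 164.49066363887232 183.72202503235172
0.06 163.42077007889043 174.631160112566
150 [  5  10   7   6   0   5   3   3   4   4  36 137 152 145 151]
152 [ 11   5   5   0   8   0   2   2   2   5  30 124 141 142 159]
154 [  4   7  11   4   2   5   3   4   7   4  18 107 120 144 159]
156 [  8   6  14   6   6   7   4   0   4  11  17 106 147 162 166]
158 [ 20   8   6   4   5   4   3   2   3   1  16  91 164 183 186]
160 [ 29  11   1   5   7   4   1   0   6   0   6  29 106 176 187]
162 [ 21  11   9   2   5   4   6   5   2   7   9  11  55 153 180]
164 [ 28  15  12   1   8  15  12  13  16  20  25  27  32 100 155]
166 [34 15 18 15 26 28 31 29 34 30 30 28 32 41 73]
168 [44 19 23 31 27 35 31 26 26 30 31 29 34 30 36]
170 [92 28 25 28 31 40 35 26 18 24 20 20 15 16 11]
172 [116  
[... 411 characters left out ...]
 15   8   1   3  15  78  85 105 159 162]
186 [ 80  71  50  42  39  34  17   5   9  13  61  83  87  98 144]
188 [ 64  57  47  47  45  42  24  10   6   8  51  71 123 164 195]
190 [ 66  62  61  57  48  49  27   9   3   8  57 108 175 206 208]
192 [ 75  62  58  58  43  45  34  11  16  28  68 101 114 167 208]
194 [ 71  59  52  44  40  49  69  70  71  78  92  95  95 145 204]
196 [ 51  44  48  45  64  75  94  91  93  95  96  98 112 184 210]
198 [ 65  67  78  86  92  94  94  92  93  95  95 126 130 163 211]
200 [149 172 123  94  93  94  95  97  96  94  92 101 104 119 180]
202 [207 206 136  95  95  94  96  94  95  98  97  91  91  97 127]
204 [212 171 106  98  96  96  96 102 100 103 124 127 131 166 183]
```

Contact is at reading z = -0.031, so the true fingertips are 31 mm short of the reported TCP (tip z = reading + 0.031). The xy position agrees with the side view. Back to the block to grip it at the right height.

```bash
python3 -m crank '[[[0,0,-20,0,1],[0,0,-25,0,1],[0,0,-15,0,-1],[0,20,0,0,-1],[0,30,0,0,-1],[0,21,0,0,-1],[0,0,0,0,-1],[0,0,0,0,-1],[0,0,0,0,-1],[0,0,0,0,-1]]]' 25
python3 -m crank '[[[0,0,10,0,-1],[0,0,20,0,-1],[0,0,10,0,-1],[0,0,3,0,-1],[0,0,0,0,-1],[0,0,0,0,0.3],[0,0,0,0,0.3],[0,0,0,0,0.3],[0,0,0,0,0.3],[0,0,0,0,0.3]]]'
python3 -m crank '[[[0,0,0,0,0.3],[0,0,0,0,0.3],[0,0,0,0,0.3]]]'
```

```text
time: 9.8
position: [0.4357, 0.2672, 0.0242]
tool_rot: [-0.236, -3.132, 0.001]
ft_force: [-0.1, 0.2, 0.2]
grip_width: 0.525
grip_force: 0.0
time: 10.63
position: [0.4361, 0.2689, -0.018]
tool_rot: [0.233, 3.132, 0.001]
ft_force: [-0.7, 0.0, 0.3]
grip_width: 0.706
grip_force: 0.0
time: 10.88
position: [0.4358, 0.2687, -0.0184]
tool_rot: [0.233, 3.133, 0.0]
ft_force: [-0.1, 0.1, 0.6]
grip_width: 0.505
grip_force: 25.0
```

```bash
python3 -m crank '[[[0,0,-15,0,0.3],[0,0,-30,0,0.3],[0,0,-30,0,0.3],[0,0,-15,-0.074,0.3],[0,0,0,-0.074,0.3],[-10,-20,0,0,0.3],[-10,-35,0,0,0.3],[-10,-35,0,0,0.3],[-10,-38,0,0,0.3],[-10,-38,0,0,0.3]]]'
python3 -m crank '[[[-8,-38,0,0,0.3],[-4,-20,0,0,0.3],[0,-10,0,0,0.3],[0,0,0,0,0.3],[0,0,0,0,0.3],[0,0,0,0,0.3],[0,0,0,0,0.3]]]'
python3 - <<'E'
from h import *
import pickle
d=grab("wrist");pickle.dump((d,tool()),open("p1.pkl","wb"));save(d,"w6.png");print(tool().round(4))
T=d["T"]
def proj(p):
    c=np.linalg.inv(T)@np.r_[p,1]; th=np.arctan2(np.hypot(c[0],c[1]),c[2]); k=th/np.hypot(c[0],c[1])
    return round(d["cx"]+d["fx"]*k*c[0],1), round(d["cy"]+d["fx"]*k*c[1],1)
print("pin top/foot",proj([.498,-.045,.063]),proj([.498,-.045,.018]))
E
```

```text
time: 11.72
position: [0.4857, 0.1011, 0.0715]
tool_rot: [-0.0, 3.141, 0.0]
ft_force: [0.7, -0.8, -0.3]
grip_width: 0.5
grip_force: 25.0
time: 12.3
position: [0.4973, 0.037, 0.0713]
tool_rot: [0.004, -3.141, -0.001]
ft_force: [-0.0, -0.1, -0.5]
grip_width: 0.507
grip_force: 25.0
[[-1.000e+00 -2.600e-03 -2.000e-04  4.974e-01]
 [-2.600e-03  1.000e+00  4.000e-04  3.670e-02]
 [ 2.000e-04  4.000e-04 -1.000e+00  7.130e-02]
 [ 0.000e+00  0.000e+00  0.000e+00  1.000e+00]]
pin top/foot (np.float64(145.2), np.float64(211.7)) (np.float64(162.3), np.float64(195.8))
```

```bash
python3 - <<'E'
from h import *
import pickle
d,T=pickle.load(open("p1.pkl","rb"))
p=d["pixels"][140:260,120:320,::-1]
q=np.clip(255*(p/255.)**.5,0,255).astype(np.uint8)
cv2.imwrite("pics/w7.png",cv2.resize(q,None,fx=4,fy=4,interpolation=cv2.INTER_CUBIC))
E
```

```text
(no output)
```

View pics/w7.png

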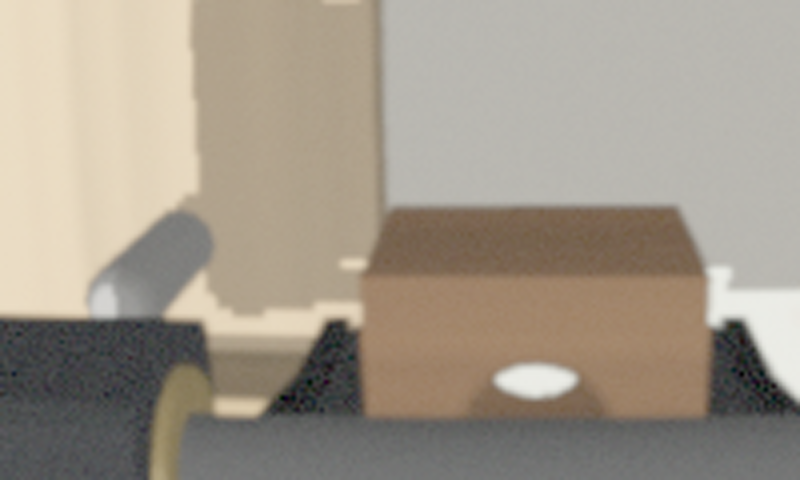

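The last crop shows the pin foot's near edge at (165,192) and its right edge at (173,200). The held block's top front edge is on row 208.8, columns 210.5–296.8, its bottom front edge on row 192, columns 218–290, and the board's left edge at column 215.

```bash
python3 - <<'E'
from h import *
import pickle
d,T=pickle.load(open("p1.pkl","rb"))
f=lambda x,y,z:onz(d,120+x/4,140+y/4,z).round(4)
print("foot near edge(xc-8)",f(181,209,.018),"right edge (yc+8)",f(213,240,.018))
zt=T[2,3]+.031+.036-.0126
print("block top front L,R",f(362,275,zt),f(707,275,zt),"bottom",f(392,208,zt-.036),f(680,208,zt-.036),"hole",f(537,395,zt))
print("board left edge",f(380,100,.018),f(380,200,.018))
print("tcp",T[:3,3])
E
```

```text
foot near edge(xc-8) [ 0.4947 -0.0419  0.018 ] right edge (yc+8) [ 0.5018 -0.035   0.018 ]
block top front L,R [0.4749 0.0149 0.1257] [0.4748 0.0576 0.1257] bottom [0.4757 0.0144 0.0897] [0.4756 0.0586 0.0897] hole [0.4909 0.0366 0.1257]
board left edge [0.4708 0.0036 0.018 ] [0.4926 0.003  0.018 ]
tcp [0.49735238 0.03665707 0.07134439]
```

```bash
python3 -m crank '[[[-1,-20,0,0,0.3],[-2,-30,0,0,0.3],[-1,-20,0,0,0.3],[0,-9,0,0,0.3],[0,0,10,0,0.3],[0,0,10,0,0.3],[0,0,0,0,0.3],[0,0,0,0,0.3]]]'
python3 -m crank '[[[0,0,6,0,0.3],[0,0,2,0,0.3],[0,0,0,0,0.3],[0,0,0,0,0.3]]]'
python3 -m crank '[[[0,0,2,0,0.3],[0,0,0,0,0.3],[0,0,0,0,0.3]]]'
```

```text
time: 13.02
position: [0.5004, -0.0425, 0.05]
tool_rot: [0.003, -3.139, -0.0]
ft_force: [0.4, 1.1, -0.2]
grip_width: 0.505
grip_force: 25.0
time: 13.35
position: [0.5015, -0.0442, 0.0434]
tool_rot: [-0.001, -3.141, -0.0]
ft_force: [0.1, -0.3, -0.4]
grip_width: 0.502
grip_force: 25.0
time: 13.6
position: [0.5016, -0.0444, 0.0416]
tool_rot: [0.001, 3.141, 0.0]
ft_force: [0.1, -0.7, -0.5]
grip_width: 0.504
grip_force: 25.0
```

```bash
python3 -m crank '[[[0,0,3,0,0.3],[0,0,0,0,0.3],[0,0,0,0,0.3]]]';python3 -m crank '[[[0,0,3,0,0.3],[0,0,0,0,0.3],[0,0,0,0,0.3]]]'
```

```text
time: 13.85
position: [0.5021, -0.0439, 0.0385]
tool_rot: [0.001, 3.14, 0.001]
ft_force: [3.2, 1.8, -1.4]
grip_width: 0.5
grip_force: 25.0
time: 14.1
position: [0.502, -0.0437, 0.0354]
tool_rot: [0.001, 3.141, 0.001]
ft_force: [2.8, 3.9, -1.6]
grip_width: 0.503
grip_force: 25.0
```

The pin is entering the hole, with light side forces towards +x and +y. I'll shift that way a little and carry on down.

```bash
python3 -m crank '[[[-0.7,0.7,0,0,0.3],[0,0,4,0,0.3],[0,0,0,0,0.3],[0,0,0,0,0.3]]]';python3 -m crank '[[[0,0,6,0,0.3],[0,0,4,0,0.3],[0,0,0,0,0.3],[0,0,0,0,0.3]]]'
```

```text
time: 14.43
position: [0.502, -0.0437, 0.031]
tool_rot: [-0.001, -3.141, 0.0]
ft_force: [1.8, 2.8, -2.0]
grip_width: 0.505
grip_force: 25.0
time: 14.77
position: [0.5019, -0.0436, 0.0208]
tool_rot: [-0.001, -3.141, 0.0]
ft_force: [2.4, 2.8, -2.9]
grip_width: 0.504
grip_force: 25.0
```

```bash
python3 -m crank '[[[-0.3,0.4,6,0,0.3],[0,0,6,0,0.3],[0,0,4,0,0.3],[0,0,0,0,0.3],[0,0,0,0,0.3]]]';python3 -m crank '[[[0,0,3,0,0.3],[0,0,0,0,0.3],[0,0,0,0,0.3]]]';python3 -m crank '[[[0,0,2,0,0.3],[0,0,0,0,0.3],[0,0,0,0,0.3]]]'
```

```text
time: 15.18
position: [0.5019, -0.0435, 0.0048]
tool_rot: [-0.001, -3.14, 0.001]
ft_force: [0.4, 1.6, -1.0]
grip_width: 0.504
grip_force: 25.0
time: 15.43
position: [0.5023, -0.0436, 0.0023]
tool_rot: [-0.002, -3.141, 0.0]
ft_force: [0.3, -0.5, -0.1]
grip_width: 0.505
grip_force: 25.0
time: 15.68
position: [0.5023, -0.0435, 0.0004]
tool_rot: [-0.001, -3.141, 0.0]
ft_force: [-0.1, 0.4, -0.4]
grip_width: 0.506
grip_force: 25.0
```

```bash
python3 -m crank '[[[0,0,2,0,0.3],[0,0,0,0,0.3],[0,0,0,0,0.3]]]'; python3 -m crank '[[[0,0,1,0,0.3],[0,0,0,0,0.3],[0,0,0,0,0.3]]]'
```

```text
time: 15.93
position: [0.5028, -0.0435, -0.0004]
tool_rot: [0.002, 3.141, 0.001]
ft_force: [-3.8, 0.5, 8.8]
grip_width: 0.506
grip_force: 25.0
time: 16.18
position: [0.5028, -0.0435, -0.0004]
tool_rot: [-0.001, -3.141, -0.002]
ft_force: [-6.9, -0.6, 17.6]
grip_width: 0.502
grip_force: 25.0
```

The block is seated: the reading is -0.0004 against -0.0005 expected, with a firm contact force. Release, lift and go above the moulding.

```bash
python3 -m crank '[[[0,0,-2,0,0.3],[0,0,0,0,-0.5],[0,0,0,0,-0.5],[0,0,0,0,-0.5],[0,0,0,0,-0.5],[0,0,-15,0,-0.5],[0,0,-30,0,-0.5],[0,0,-30,0,-0.5],[0,0,-30,0,-0.5],[0,0,-15,0,-0.5]]]'
python3 -m crank '[[[-15,-5,0,0,-1],[-30,-9,0,0,-1],[-30,-9,0,0,-1],[-30,-10,0,0,-1],[-28,-9,0,0,-1],[-15,-5,0,0,-1],[0,0,0,-0.12,-1],[0,0,0,-0.12,-1],[0,0,0,-0.12,-1],[0,0,0,-0.12,-1]]]'
python3 -m crank '[[[0,0,0,-0.12,-1],[0,0,0,-0.12,-1],[0,0,0,-0.12,-1],[0,0,0,-0.12,-1],[0,0,0,-0.12,-1],[0,0,0,-0.12,-1],[0,0,0,0,-1],[0,0,0,0,-1],[0,0,0,0,-1]]]'
cat > mo.py <<'E'
from h import *
def mould(d,zt=.028):
    p=d["pixels"].astype(int);r,g,b=p[...,0],p[...,1],p[...,2]
    hsv=cv2.cvtColor(d["pixels"],cv2.COLOR_RGB2HSV)
    m=((hsv[...,1]>75)&(hsv[...,0]>6)&(hsv[...,0]<24)&(hsv[...,2]>40)).astype(np.uint8)
    m=cv2.morphologyEx(m,cv2.MORPH_OPEN,np.ones((3,3)))
    return m
E
python3 - <<'E'
from mo import *
import pickle
s=ctrl.get_state();print(s["joint_positions"].round(2))
d=grab("wrist");T=tool();pickle.dump((d,T),open("p2.pkl","wb"));print(T.round(4))
m=mould(d)
for c in cv2.findContours(m,cv2.RETR_EXTERNAL,cv2.CHAIN_APPROX_NONE)[0]:
    if cv2.contourArea(c)<150: continue
    print(cv2.contourArea(c),cv2.boundingRect(c))
    W=np.array([onz(d,u,v,.028)[:2] for u,v in c.reshape(-1,2)],np.float32)*1000
    print("  rect@.028",np.round(np.r_[cv2.minAreaRect(W)[0],cv2.minAreaRect(W)[1],cv2.minAreaRect(W)[2]],1))
b=grab("scene");mb=b["pixels"]
E
```

```text
time: 17.02
position: [0.5043, -0.0435, 0.1228]
tool_rot: [0.002, 3.137, 0.001]
ft_force: [1.3, 1.0, -0.5]
grip_width: 0.749
grip_force: 0.0
time: 17.85
position: [0.6503, -0.0905, 0.1186]
tool_rot: [0.754, -3.048, -0.0]
ft_force: [-0.1, 0.3, -0.6]
grip_width: 1.002
grip_force: 0.0
time: 18.6
position: [0.6465, -0.0923, 0.1104]
tool_rot: [1.578, -2.697, -0.013]
ft_force: [-0.7, -0.7, -0.4]
grip_width: 1.001
grip_force: 0.0
[ 0.2   0.39 -0.13  1.52  0.06  1.25  2.69]
[[-0.4888 -0.8722 -0.0187  0.6466]
 [-0.8723  0.4889 -0.0022 -0.0919]
 [ 0.0111  0.0152 -0.9998  0.1105]
 [ 0.      0.      0.      1.    ]]
2101.5 (231, 273, 247, 32)
  rect@.028 [584.   85.6  19.8 335.1  60.1]
477.0 (394, 230, 22, 46)
  rect@.028 [532.   57.9  62.7  26.9  75.5]
472.0 (92, 230, 22, 46)
  rect@.028 [ 830.9 -113.2   60.8   26.6   47.9]
5621.5 (207, 114, 69, 132)
  rect@.028 [ 654.5 -101.6  132.    43.2   71.7]
37186.5 (253, 0, 259, 229)
  rect@.028 [ 416.  -119.8  266.1  290.5   89.8]
282.5 (85, 0, 48, 11)
  rect@.028 [ 682.3 -336.5   11.9   58.2   48.8]
```

Joint 7 reached its limit, so I'll use the equivalent grasp half a turn the other way.

```bash
A='unused'; python3 -m crank '[[[0,0,0,0.12,-1],[0,0,0,0.124,-1],[0,0,0,0.124,-1],[0,0,0,0.124,-1],[0,0,0,0.124,-1],[0,0,0,0.124,-1],[0,0,0,0.124,-1],[0,0,0,0.124,-1],[0,0,0,0.124,-1],[0,0,0,0.124,-1]]]'
python3 -m crank '[[[0,0,0,0.124,-1],[0,0,0,0.124,-1],[0,0,0,0.124,-1],[0,0,0,0.124,-1],[0,0,0,0.124,-1],[0,0,0,0.124,-1],[0,0,0,0.124,-1],[0,0,0,0.124,-1],[0,0,0,0.124,-1],[0,0,0,0.124,-1]]]'
python3 -m crank '[[[0,0,0,0.124,-1],[0,0,0,0.124,-1],[0,0,0,0.124,-1],[0,0,0,0.124,-1],[0,0,0,0.12,-1],[0,0,0,0,-1],[0,0,0,0,-1],[0,0,0,0,-1]]]'
python3 - <<'E'
from mo import *
import pickle
s=ctrl.get_state();print(s["joint_positions"].round(2))
d=grab("wrist");T=tool();pickle.dump((d,T),open("p3.pkl","wb"));print(T.round(4),np.degrees(np.arctan2(T[1,1],T[0,1])))
m=mould(d)
for c in cv2.findContours(m,cv2.RETR_EXTERNAL,cv2.CHAIN_APPROX_NONE)[0]:
    if cv2.contourArea(c)<1500: continue
    x,y,w,h=cv2.boundingRect(c);print(cv2.contourArea(c),(x,y,w,h))
    for v in range(y+8,y+h-4,12):
        us=np.where(m[v,x:x+w])[0]+x
        if w<150:
            A,B=onz(d,us[0],v+.5,.028),onz(d,us[-1]+1,v+.5,.028)
            i=d["pixels"][v,us[0]-2:us[-1]+3].sum(1)//3
            print(v,us[0],us[-1],A[:2].round(4),B[:2].round(4)); 
            if v<y+30: print(i)
E
```

```text
time: 19.53
position: [0.6471, -0.0898, 0.1112]
tool_rot: [-0.279, -3.112, 0.006]
ft_force: [-0.2, -0.1, 0.3]
grip_width: 1.002
grip_force: 0.0
time: 20.37
position: [0.6472, -0.0897, 0.1115]
tool_rot: [-2.038, -2.375, 0.02]
ft_force: [0.3, -0.6, -0.2]
grip_width: 0.999
grip_force: 0.0
time: 21.03
position: [0.647, -0.0896, 0.1111]
tool_rot: [-2.657, -1.66, 0.025]
ft_force: [-0.1, -0.4, -0.5]
grip_width: 1.003
grip_force: 0.0
[-0.17  0.4   0.34  1.54 -0.13  1.25 -0.26]
[[ 0.4394  0.8981 -0.0178  0.647 ]
 [ 0.8983 -0.4394 -0.0011 -0.0898]
 [-0.0088 -0.0155 -0.9998  0.111 ]
 [ 0.      0.      0.      1.    ]] -26.071948530693163
4175.5 (150, 269, 329, 37)
6483.0 (37, 146, 143, 97)
154 116 145 [0.5378 0.0031] [ 0.5677 -0.0127]
[95 87 80 73 72 69 69 68 67 66 63 54 46 43 43 46 46 43 44 42 44 45 46 45
 53 55 53 52 50 48 49 58 76 96]
166 102 151 [5.161e-01 4.000e-04] [ 0.5674 -0.0261]
[101  89  77  73  72  70  71  69  69  68  69  70  74  73  74  72  71  74
  74  72  74  73  70  68  69  67  67  69  69  68  67  60  48  44  42  44
  43  41  43  41  45  44  45  48  50  56  55  52  50  49  49  5
[... 605 characters left out ...]
9] [ 0.6976 -0.0391]
[135 109 100 103 104 100  96  94  94  92  91  91  94  98 106 124 132 134
 132 119  89 101 128 137 139 141 142 139 134 131 131 128 129 127 126 126
 125 118 102  96 117 135 141 141 138 137 138 151 173]
129 235 279 [ 0.657  -0.0318] [ 0.6945 -0.05  ]
141 236 281 [ 0.6528 -0.0423] [ 0.6913 -0.0609]
153 238 282 [ 0.6494 -0.0532] [ 0.6874 -0.0716]
165 240 284 [ 0.646  -0.0643] [ 0.6843 -0.0828]
177 242 285 [ 0.6425 -0.0755] [ 0.6803 -0.0938]
189 244 286 [ 0.6389 -0.0869] [ 0.6762 -0.1049]
201 246 287 [ 0.6353 -0.0986] [ 0.6721 -0.1164]
213 247 288 [ 0.6307 -0.1101] [ 0.668  -0.1282]
225 249 290 [ 0.6268 -0.1223] [ 0.6646 -0.1407]
237 251 291 [ 0.6228 -0.135 ] [ 0.6603 -0.1533]
```

The tool now leans about 1° after the limit stop, which is harmless. The moulding's centre is at about (0.657, -0.091), yaw -18.3°, width 43 mm as expected.

```bash
python3 -m crank '[[[0,0,0,-0.068,-1],[0,0,0,-0.068,-1],[3,12,10,0,-1],[0,0,25,0,-1],[0,0,30,0,-1],[0,0,30,0,-1],[0,0,25,0,-1],[0,0,9,0,-1],[0,0,0,0,-1],[0,0,0,0,-1]]]' 30
python3 -m crank '[[[0,0,4,0,-1],[0,0,2,0,-1],[0,0,0,0,-1],[0,0,0,0,-1]]]'
```

```text
time: 21.92
position: [0.6572, -0.0914, -0.0178]
tool_rot: [-2.54, -1.832, 0.023]
ft_force: [-0.0, -0.1, -0.1]
grip_width: 1.0
grip_force: 0.0
time: 22.25
position: [0.6573, -0.0912, -0.0235]
tool_rot: [-2.541, -1.831, 0.022]
ft_force: [-0.3, 0.1, 0.5]
grip_width: 0.996
grip_force: 0.0
```

```bash
python3 -m crank '[[[0,0,3,0,-1],[0,0,0,0,-1],[0,0,0,0,0.3],[0,0,0,0,0.3],[0,0,0,0,0.3],[0,0,0,0,0.3],[0,0,0,0,0.3],[0,0,0,0,0.3],[0,0,0,0,0.3],[0,0,0,0,0.3]]]' 30
```

```text
time: 23.08
position: [0.6564, -0.0912, -0.0274]
tool_rot: [-2.54, -1.83, 0.024]
ft_force: [-0.8, -0.2, -0.5]
grip_width: 0.501
grip_force: 30.0
```

Gripped at 44 mm. Lift over the fence, square it up and carry it to a spot in front of the fence.

```bash
python3 -m crank '[[[0,0,-15,0,0.3],[0,0,-30,0,0.3],[0,0,-30,0,0.3],[0,0,-15,-0.08,0.3],[0,0,0,-0.08,0.3],[0,0,0,-0.08,0.3],[0,0,0,-0.082,0.3],[-10,-20,0,0,0.3],[-10,-30,0,0,0.3],[-10,-30,0,0,0.3]]]'
python3 -m crank '[[[-10,-30,0,0,0.3],[-10,-30,0,0,0.3],[-9,-25,0,0,0.3],[0,-14,0,0,0.3],[0,0,20,0,0.3],[0,0,20,0,0.3],[0,0,0,0,0.3],[0,0,0,0,0.3],[0,0,0,0,0.3]]]'
python3 - <<'E'
from h import *
T=tool();print(T.round(4),np.degrees(np.arctan2(T[1,1],T[0,1])))
E
```

```text
time: 23.92
position: [0.5771, -0.1213, 0.0632]
tool_rot: [-2.211, -2.213, 0.022]
ft_force: [-0.7, -0.5, -0.3]
grip_width: 0.497
grip_force: 30.0
time: 24.67
position: [0.4791, -0.1503, 0.0265]
tool_rot: [-2.213, -2.213, 0.02]
ft_force: [-0.1, -0.3, -1.7]
grip_width: 0.5
grip_force: 30.0
[[-2.000e-04  9.998e-01 -1.760e-02  4.791e-01]
 [ 1.000e+00  1.000e-04 -7.000e-04 -1.503e-01]
 [-7.000e-04 -1.760e-02 -9.998e-01  2.650e-02]
 [ 0.000e+00  0.000e+00  0.000e+00  1.000e+00]] 0.00844073346076465
```

```bash
python3 -m crank '[[[0,0,12,0,0.3],[0,0,12,0,0.3],[0,0,8,0,0.3],[0,0,2,0,0.3],[0,0,0,0,0.3],[0,0,0,0,0.3]]]'
python3 -m crank '[[[0,0,2,0,0.3],[0,0,0,0,0.3],[0,0,0,0,0.3]]]'
python3 -m crank '[[[0,0,1,0,0.3],[0,0,0,0,0.3],[0,0,0,0,0.3]]]'
```

```text
time: 25.17
position: [0.4786, -0.1503, -0.0075]
tool_rot: [-2.213, -2.213, 0.02]
ft_force: [-0.3, 0.5, -1.1]
grip_width: 0.5
grip_force: 30.0
time: 25.42
position: [0.4788, -0.1504, -0.0094]
tool_rot: [-2.213, -2.214, 0.019]
ft_force: [1.1, -0.1, 0.0]
grip_width: 0.501
grip_force: 30.0
time: 25.67
position: [0.4789, -0.1504, -0.0095]
tool_rot: [-2.213, -2.214, 0.019]
ft_force: [-1.7, 0.5, 8.3]
grip_width: 0.503
grip_force: 30.0
```

On the board. While still holding it, slide left until the end touches the stop block.

```bash
python3 -m crank '[[[0,0,-1,0,0.3],[3,0,0,0,0.3],[0,0,0,0,0.3],[0,0,0,0,0.3]]]'
python3 -m crank '[[[2,0,0,0,0.3],[0,0,0,0,0.3],[0,0,0,0,0.3]]]'
python3 -m crank '[[[1,0,0,0,0.3],[0,0,0,0,0.3],[0,0,0,0,0.3]]]'
```

```text
time: 26.0
position: [0.4785, -0.148, -0.0095]
tool_rot: [-2.214, -2.213, 0.02]
ft_force: [0.1, -2.3, 6.2]
grip_width: 0.509
grip_force: 30.0
time: 26.25
position: [0.4785, -0.1466, -0.0095]
tool_rot: [-2.215, -2.214, 0.021]
ft_force: [-0.5, -3.8, 5.6]
grip_width: 0.504
grip_force: 30.0
time: 26.5
position: [0.4786, -0.1459, -0.0095]
tool_rot: [-2.215, -2.214, 0.021]
ft_force: [-0.4, -4.6, 5.3]
grip_width: 0.5
grip_force: 30.0
```

```bash
python3 -m crank '[[[0,0,-0.5,0,0.3],[1,0,0,0,0.3],[0,0,0,0,0.3],[0,0,0,0,0.3]]]'
python3 -m crank '[[[1,0,0,0,0.3],[0,0,0,0,0.3],[0,0,0,0,0.3]]]'
python3 -m crank '[[[1,0,0,0,0.3],[0,0,0,0,0.3],[0,0,0,0,0.3]]]'
```

```text
time: 26.83
position: [0.4783, -0.1455, -0.0095]
tool_rot: [-2.216, -2.213, 0.022]
ft_force: [0.5, -7.8, 1.5]
grip_width: 0.497
grip_force: 30.0
time: 27.08
position: [0.4783, -0.1455, -0.0095]
tool_rot: [-2.217, -2.213, 0.023]
ft_force: [0.3, -9.6, 1.8]
grip_width: 0.506
grip_force: 30.0
time: 27.33
position: [0.4782, -0.1455, -0.0094]
tool_rot: [-2.219, -2.213, 0.024]
ft_force: [1.5, -10.6, 1.0]
grip_width: 0.498
grip_force: 30.0
```

The end is against the block: motion stalled as the force rose. I'll ease off, release, lift, and go round to the front with the fingers spread along y.

```bash
python3 -m crank '[[[-2,0,0,0,0.3],[0,0,0,0,-0.24],[0,0,0,0,-0.24],[0,0,0,0,-0.24],[0,0,-10,0,-0.24],[0,0,-25,0,-0.24],[0,0,-25,0,-0.24],[0,-15,0,0,0],[0,-20,0,0,0],[0,-10,0,0,0]]]'
python3 -m crank '[[[0,0,0,-0.12,0],[0,0,0,-0.12,0],[0,0,0,-0.12,0],[0,0,0,-0.12,0],[0,0,0,-0.12,0],[0,0,0,-0.12,0],[0,0,0,-0.12,0],[0,0,0,-0.12,0],[0,0,0,-0.12,0],[0,0,0,-0.12,0]]]'
python3 -m crank '[[[0,0,0,-0.12,0],[0,0,0,-0.12,0],[0,0,0,-0.13,0],[0,0,0,0,0],[0,0,0,0,0],[0,0,0,0,0]]]'
python3 - <<'E'
from h import *
T=tool();print(T.round(4),np.degrees(np.arctan2(T[1,1],T[0,1])),ctrl.get_state()["joint_positions"].round(2))
E
```

```text
time: 28.17
position: [0.4324, -0.1426, 0.0518]
tool_rot: [-2.211, -2.212, 0.021]
ft_force: [-0.1, 0.2, 0.4]
grip_width: 0.521
grip_force: 0.0
time: 29.0
position: [0.4339, -0.1426, 0.0512]
tool_rot: [-0.566, -3.072, 0.005]
ft_force: [-0.5, -0.2, 0.2]
grip_width: 0.501
grip_force: 0.0
time: 29.5
position: [0.4339, -0.1429, 0.0512]
tool_rot: [-0.013, -3.123, 0.001]
ft_force: [-0.2, 0.1, 0.2]
grip_width: 0.5
grip_force: 0.0
[[-9.998e-01  8.600e-03 -1.830e-02  4.339e-01]
 [ 8.600e-03  1.000e+00 -3.000e-04 -1.429e-01]
 [ 1.830e-02 -4.000e-04 -9.998e-01  5.120e-02]
 [ 0.000e+00  0.000e+00  0.000e+00  1.000e+00]] 89.50677476381671 [-0.01  0.04  0.27  2.07 -0.01  1.05  1.83]
```

```bash
python3 -m crank '[[[0,0,15,-0.009,0],[0,0,25,0,0],[0,0,15,0,0],[0,0,4,0,0],[0,0,0,0,0],[0,0,0,0,0]]]'
python3 -m crank '[[[-5,0,0,0,0],[-5,0,0,0,0],[-5,0,0,0,0],[-5,0,0,0,0],[0,0,0,0,0],[0,0,0,0,0]]]'
python3 -m crank '[[[-4,0,0,0,0],[-4,0,0,0,0],[-4,0,0,0,0],[0,0,0,0,0],[0,0,0,0,0]]]'
```

```text
time: 30.0
position: [0.4333, -0.1433, -0.0073]
tool_rot: [0.004, -3.124, 0.001]
ft_force: [0.2, -0.0, -0.2]
grip_width: 0.499
grip_force: 0.0
time: 30.5
position: [0.4539, -0.1431, -0.008]
tool_rot: [0.005, -3.125, 0.001]
ft_force: [0.2, -0.6, -0.3]
grip_width: 0.5
grip_force: 0.0
time: 30.92
position: [0.466, -0.143, -0.0084]
tool_rot: [0.005, -3.125, 0.001]
ft_force: [-0.7, 0.3, -0.2]
grip_width: 0.495
grip_force: 0.0
```

```bash
python3 -m crank '[[[-3,0,0,0,0],[-3,0,0,0,0],[0,0,0,0,0],[0,0,0,0,0]]]'
python3 -m crank '[[[-2,0,0,0,0],[-1,0,0,0,0],[0,0,0,0,0],[0,0,0,0,0]]]'
python3 -m crank '[[[-2,0,0,0,0],[-1,0,0,0,0],[0,0,0,0,0],[0,0,0,0,0]]]'
```

```text
time: 31.25
position: [0.4692, -0.1429, -0.0088]
tool_rot: [0.004, -3.12, -0.0]
ft_force: [-4.6, 1.2, 5.5]
grip_width: 0.498
grip_force: 3.0
time: 31.58
position: [0.4691, -0.1429, -0.009]
tool_rot: [0.004, -3.114, -0.002]
ft_force: [-12.2, 0.3, 11.4]
grip_width: 0.5
grip_force: 6.6
time: 31.92
position: [0.469, -0.1429, -0.0093]
tool_rot: [0.003, -3.108, -0.003]
ft_force: [-19.4, 0.6, 17.9]
grip_width: 0.495
grip_force: 10.1
```

Stopped against the fence with force building. Now back off and place the fingertips at the middle of the bevel for the diagonal push.

```bash
python3 -m crank '[[[6,0,0,0,0],[8,0,0,0,0],[0,0,-12,0,0],[0,0,-10,0,0],[-4,0,0,0,0],[-3,0,0,0,0],[0,0,0,0,0],[0,0,0,0,0]]]'
python3 -m crank '[[[-2,0,2,0,0],[0,0,0,0,0],[0,0,0,0,0]]]'
python3 -m crank '[[[-2,0,2,0,0],[0,0,0,0,0],[0,0,0,0,0]]]'
```

```text
time: 32.58
position: [0.4705, -0.1429, 0.0131]
tool_rot: [0.006, -3.123, 0.001]
ft_force: [1.0, 0.8, -0.3]
grip_width: 0.497
grip_force: 0.0
time: 32.83
position: [0.472, -0.143, 0.0109]
tool_rot: [0.005, -3.122, 0.001]
ft_force: [-0.3, 0.1, 0.2]
grip_width: 0.501
grip_force: 0.0
time: 33.08
position: [0.4742, -0.143, 0.0092]
tool_rot: [0.005, -3.123, 0.001]
ft_force: [-0.7, -0.3, 0.2]
grip_width: 0.5
grip_force: 0.0
```

```bash
python3 - <<'E'
from mo import *
b=grab("scene")
def proj(p):
    c=np.linalg.inv(b["T"])@np.r_[p,1];return b["cx"]+b["fx"]*c[0]/c[2],b["cy"]+b["fy"]*c[1]/c[2]
# scene-frame hook origin ~(.5225,-.1290); profile along +x over the free right end of the moulding / fence at y_rel=-.085
ox,oy=.5225,-.129
for yr in(-.088,.04):
  print("y_rel",yr)
  for xr in np.arange(-.075,.012,.0045):
    z=.046 
    u,v=proj([ox+xr,oy+yr,z]);print(round(xr*1000),(round(u),round(v)),b["pixels"][int(round(v)),int(round(u))])
E
```

```text
y_rel -0.088
-75 (283, 253) [79 62 45]
-70 (284, 252) [83 67 47]
-66 (285, 251) [66 53 36]
-61 (285, 249) [46 31 19]
-57 (286, 248) [55 47 30]
-52 (287, 247) [67 53 30]
-48 (288, 246) [67 52 38]
-43 (288, 245) [60 47 26]
-39 (289, 244) [56 41 22]
-34 (290, 243) [60 47 29]
-30 (291, 241) [71 54 33]
-25 (291, 240) [65 50 35]
-21 (292, 239) [68 51 35]
-16 (293, 238) [113  87  53]
-12 (293, 237) [130 105  69]
-7 (294, 236) [116  88  56]
-3 (295, 235) [134 105  67]
2 (295, 234) [108  82  55]
6 (296, 233) [129 103  66]
11 (297, 232) [151 120  82]
y_rel 0.04
-75 (239, 236) [91 71 52]
-70 (240, 235) [90 71 51]
-66 (241, 234) [64 48 32]
-61 (242, 233) [46 32 13]
-57 (242, 232) [46 36 18]
-52 (243, 231) [56 42 20]
-48 (244, 230) [69 54 36]
-43 (245, 229) [62 49 30]
-39 (246, 228) [62 47 30]
-34 (247, 227) [62 45 26]
-30 (247, 226) [63 49 34]
-25 (248, 224) [31 23 15]
-21 (249, 223) [0 0 0]
-16 (250, 222) [12  9 12]
-12 (250, 221) [6 0 7]
-7 (251, 220) [26 30 29]
-3 (252, 219) [36 33 35]
2 (253, 218) [9 6 4]
6 (254, 217) [26 21 19]
11 (254, 216) [21 21 16]
```

The pixel profiles put the moulding's front edge at the same place at both ends, at the distance that means its back is on the fence. So it is square and seated. Continue the diagonal push onto the bevel.

```bash
python3 -m crank '[[[-1.5,0,1.5,0,0],[0,0,0,0,0],[0,0,0,0,0]]]'
python3 -m crank '[[[-1.5,0,1.5,0,0],[0,0,0,0,0],[0,0,0,0,0]]]'
python3 -m crank '[[[-1,0,1,0,0],[0,0,0,0,0],[0,0,0,0,0]]]'
```

```text
time: 33.38
position: [0.4757, -0.143, 0.0078]
tool_rot: [0.005, -3.123, 0.001]
ft_force: [-1.1, -0.1, -0.5]
grip_width: 0.502
grip_force: 0.0
time: 33.63
position: [0.4768, -0.1432, 0.0066]
tool_rot: [0.005, -3.122, 0.0]
ft_force: [-2.9, 0.1, 4.1]
grip_width: 0.503
grip_force: 2.5
time: 33.88
position: [0.4771, -0.1432, 0.0063]
tool_rot: [0.004, -3.121, -0.0]
ft_force: [-7.3, 1.2, 11.6]
grip_width: 0.499
grip_force: 6.7
```

```bash
python3 -m crank '[[[-1.5,0,0.7,0,0],[-1.5,0,0.3,0,0],[0,0,0,0,0],[0,0,0,0,0]]]'
python3 -m crank '[[[-1.5,0,0,0,0],[0,0,0,0,0],[0,0,0,0,0],[0,0,0,0,0]]]'
```

```text
time: 34.22
position: [0.4772, -0.1431, 0.006]
tool_rot: [0.004, -3.115, -0.002]
ft_force: [-14.9, 1.2, 26.4]
grip_width: 0.499
grip_force: 14.6
time: 34.55
position: [0.4772, -0.1431, 0.0059]
tool_rot: [0.004, -3.112, -0.003]
ft_force: [-19.6, 2.8, 28.5]
grip_width: 0.501
grip_force: 17.1
```

The push works, about 20 N in x and 28 N down. Before the final press, I'll make sure the left end is on the block by nudging the moulding's right end.

```bash
python3 -m crank '[[[6,0,-5,0,0],[0,0,-25,0,0],[0,0,-10,0,1],[-5,-30,0,0,1],[-5,-35,0,0,1],[-5,-35,0,0,1],[0,-25,0,0,1],[0,0,20,0,1],[0,0,17,0,1],[0,0,0,0,1]]]' 20
python3 -m crank '[[[0,0,0,0,1],[0,5,0,0,1],[0,5,0,0,1],[0,5,0,0,1],[0,0,0,0,1],[0,0,0,0,1]]]'
```

```text
time: 35.38
position: [0.4899, -0.2675, 0.0039]
tool_rot: [0.004, -3.119, -0.002]
ft_force: [-0.8, 0.5, -0.2]
grip_width: 0.026
grip_force: 0.0
time: 35.88
position: [0.4927, -0.2522, 0.0078]
tool_rot: [0.008, -3.125, 0.001]
ft_force: [0.1, 0.2, 0.2]
grip_width: 0.008
grip_force: 0.0
```

```bash
python3 -m crank '[[[0,0,8,0,1],[0,4,0,0,1],[0,4,0,0,1],[0,0,0,0,1],[0,0,0,0,1]]]'
python3 -m crank '[[[0,2,0,0,1],[0,2,0,0,1],[0,0,0,0,1],[0,0,0,0,1]]]'
python3 -m crank '[[[0,2,0,0,1],[0,0,0,0,1],[0,0,0,0,1]]]'
```

```text
time: 36.3
position: [0.492, -0.2446, -0.0009]
tool_rot: [0.006, -3.123, 0.001]
ft_force: [0.1, 0.4, 0.8]
grip_width: 0.005
grip_force: 0.0
time: 36.63
position: [0.492, -0.2409, -0.0008]
tool_rot: [0.006, -3.124, 0.001]
ft_force: [-0.3, -0.1, 0.6]
grip_width: 0.001
grip_force: 0.0
time: 36.88
position: [0.4919, -0.2389, -0.0009]
tool_rot: [0.005, -3.123, 0.001]
ft_force: [-0.8, 0.3, 0.2]
grip_width: 0.008
grip_force: 0.0
```

```bash
python3 -m crank '[[[0,1.5,0,0,1],[0,1.5,0,0,1],[0,0,0,0,1],[0,0,0,0,1]]]'
python3 -m crank '[[[0,1.5,0,0,1],[0,0,0,0,1],[0,0,0,0,1]]]'
python3 -m crank '[[[0,1.5,0,0,1],[0,0,0,0,1],[0,0,0,0,1]]]'
```

```text
time: 37.22
position: [0.4919, -0.2358, -0.0009]
tool_rot: [0.005, -3.123, 0.001]
ft_force: [0.1, -0.5, 0.2]
grip_width: 0.002
grip_force: 0.0
time: 37.47
position: [0.4919, -0.2344, -0.0008]
tool_rot: [0.005, -3.123, 0.001]
ft_force: [0.1, -0.2, 0.7]
grip_width: 0.006
grip_force: 0.0
time: 37.72
position: [0.4919, -0.2329, -0.0009]
tool_rot: [0.005, -3.123, 0.001]
ft_force: [0.4, 0.5, 1.0]
grip_width: 0.004
grip_force: 0.0
```

```bash
python3 -m crank '[[[0,1.5,0,0,1],[0,0,0,0,1],[0,0,0,0,1]]]'
python3 -m crank '[[[0,1.5,0,0,1],[0,0,0,0,1],[0,0,0,0,1]]]'
python3 -m crank '[[[0,1.5,0,0,1],[0,0,0,0,1],[0,0,0,0,1]]]'
```

```text
time: 37.97
position: [0.4918, -0.232, -0.0008]
tool_rot: [0.005, -3.124, 0.002]
ft_force: [0.4, -1.3, -0.2]
grip_width: 0.007
grip_force: 0.8
time: 38.22
position: [0.4918, -0.232, -0.0006]
tool_rot: [0.003, -3.124, 0.004]
ft_force: [0.1, -5.2, -1.7]
grip_width: 0.008
grip_force: 2.6
time: 38.47
position: [0.4919, -0.232, -0.0004]
tool_rot: [0.002, -3.125, 0.007]
ft_force: [-0.6, -8.1, -0.6]
grip_width: 0.009
grip_force: 3.9
```

Contact stalls at once, so the moulding is already tight against the block. Back to the bevel for the final press.

```bash
python3 -m crank '[[[0,-5,0,0,1],[0,0,-20,0,1],[0,0,-25,0,1],[8,20,0,0,0],[8,30,0,0,0],[8,30,0,0,0],[0,11,0,0,0],[0,0,15,0,0],[0,0,10,0,0],[0,0,0,0,0]]]' 20
python3 -m crank '[[[0,0,0,0,0],[0,0,0,0,0],[0,0,0,0,0]]]'
```

```text
time: 39.3
position: [0.466, -0.1419, 0.0175]
tool_rot: [0.006, -3.119, -0.001]
ft_force: [-0.6, -0.3, 0.4]
grip_width: 0.44
grip_force: 0.0
time: 39.55
position: [0.4683, -0.1432, 0.0199]
tool_rot: [0.003, -3.124, 0.001]
ft_force: [0.3, 0.5, -0.2]
grip_width: 0.493
grip_force: 0.0
```

```bash
python3 -m crank '[[[-2,0,4,0,0],[-2,0,4,0,0],[-2,0,2,0,0],[-1,0,1,0,0],[0,0,0,0,0],[0,0,0,0,0]]]'
python3 -m crank '[[[-1.5,0.3,1.5,0,0],[-1.5,0.3,1,0,0],[-1.5,0.3,0,0,0],[0,0,0,0,0],[0,0,0,0,0]]]'
```

```text
time: 40.05
position: [0.4747, -0.1426, 0.0083]
tool_rot: [0.005, -3.123, 0.001]
ft_force: [-0.5, 0.3, 0.1]
grip_width: 0.499
grip_force: 0.0
time: 40.47
position: [0.4769, -0.1423, 0.0062]
tool_rot: [0.004, -3.119, 0.001]
ft_force: [-7.5, -2.0, 9.2]
grip_width: 0.5
grip_force: 6.0
```

```bash
python3 -m crank '[[[-1.5,0,0.5,0,0],[-1.5,0,0,0,0],[-1.5,0,0,0,0],[0,0,0,0,0],[0,0,0,0,0],[0,0,0,0,0]]]'
python3 -m crank '[[[-2,0,-0.5,0,0],[-1,0,0,0,0],[0,0,0,0,0],[0,0,0,0,0],[0,0,0,0,0]]]'
```

```text
time: 40.97
position: [0.477, -0.1423, 0.006]
tool_rot: [0.003, -3.11, -0.002]
ft_force: [-20.0, 0.1, 24.1]
grip_width: 0.498
grip_force: 14.8
time: 41.38
position: [0.477, -0.1423, 0.0059]
tool_rot: [0.002, -3.105, -0.003]
ft_force: [-24.5, 0.7, 27.2]
grip_width: 0.505
grip_force: 18.3
```

```bash
python3 -m crank '[[[0,0,0,0,0],[0,0,0,0,0],[0,0,0,0,0],[0,0,0,0,0],[0,0,0,0,0],[0,0,0,0,0]]]'
python3 -c "
from bench import job
print(job.close_job())"
```

```text
time: 41.88
position: [0.477, -0.1423, 0.0059]
tool_rot: [0.002, -3.105, -0.003]
ft_force: [-24.7, 0.1, 27.1]
grip_width: 0.495
grip_force: 18.2
the job is handed in; nothing more can be done
None
```

Job handed in at 41.9 s, result not reported back: the stop block is down on the pin, the moulding is against the fence and block, and the arm is still pressing its bevel at about 25 N toward the fence and 27 N down.

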